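# Empty the offcut tote and stack the screw totes on their dock

## Task

Tip the wood offcuts out of the offcut tote into the plywood bin, and leave the other things on the bench alone. Build one straight stack on the tote that stands in the steel dock: all the packed screw totes in any order, and the emptied offcut tote on top of them. These are stack-nest totes, so turn each one end for end to the tote beneath it, so that it stands on the rim and does not drop in onto the cartons.

Things in the scene. Friction and masses are not known exactly. Their poses are not given: they have to be found in the camera images.
- dock: low dark steel plate, 196 x 90 x 4 mm, screwed to the worktop, with 6 mm upturned edges; origin at the centre of its underside; fixed. The base tote stands in it, 4 mm above the worktop.
- base_tote: grey plastic stack-nest tote, 170 (x) x 70 (y) x 60 mm high; origin at the centre of its underside, z up. +x points to the open front (an 11 mm lip, 50 mm wide mouth); the back is closed up to the rim and has a white card. Holds white cartons, 0.9 kg, bottom of the stack. Lower body (z 0 to 30 mm) 156 x 57 mm, 3 mm chamfer below; rim band (z 30 to 60) 161 x 61 mm inside.
- packed_tote_1: same tote with closed white cartons fixed in it (tops 35 mm or less above its underside), 0.28 to 0.46 kg; may be absent. Set on a tote whose front points the OTHER way (yaw differs by half a turn), its side ribs stand on that rim: origin 52 mm above the lower one's, bottom 8 mm inside the rim, 2 mm play sideways, 2.5 mm lengthwise. Front the SAME way: it drops in, only 30 to 35 mm above.
- packed_tote_2: as packed_tote_1, other cartons; may be absent. Each long side has two 10 mm wide ribs flush with the rim band at x = +40 and -64 mm, feet at z = 8 mm, and 15 mm wide notches in the rim above them. Grip: over the 70 mm width on the vertical faces of the rim band at mid-length, TCP 44 mm above the underside; the band is plain from x = -55 to +30 mm.
- packed_tote_3: as packed_tote_1 and 2, other cartons; may be absent.
- offcut_tote: same tote without cartons, 0.16 kg, same origin, axes, ribs and grip; the loose offcuts lie in it on its floor, 3 mm above its underside. They slide out over the front when the front is tipped steeply down (60 to 80 degrees); inside the front a short ramp rises at 22 degrees to the 11 mm lip.
- bin: open plywood offcut bin, fixed, 200 (x) x 220 (y) x 95 mm high, 9 mm walls and floor; origin at the centre of its underside, z up.
- offcut_1: loose block of pale wood sawn off a board, 60 (x) x 40 (y) x 18 mm, 25 g, origin at the centre of its underside; starts in the offcut tote, on its floor.
- offcut_2: loose block of pale wood sawn off a board, 60 (x) x 40 (y) x 18 mm, 25 g, origin at the centre of its underside; starts in the offcut tote, on its floor.
- offcut_3: loose block of pale wood sawn off a board, 60 (x) x 40 (y) x 18 mm, 25 g, origin at the centre of its underside; starts in the offcut tote, on top of offcut_1; may be absent.
- offcut_4: loose block of pale wood sawn off a board, 60 (x) x 40 (y) x 18 mm, 25 g, origin at the centre of its underside; starts in the offcut tote, on top of offcut_2; may be absent.
- carpenter_pencil: bystander: red pencil lying on the worktop, 14 x 172 x 10 mm; leave it alone.
- sanding_block: bystander: black sanding block in the wooden tool tray, 64 x 112 x 28 mm; leave it alone.
Mind the look-alikes: they are no part of the job. What is shaped like the offcut_3 but purple is not meant.

How it is judged (in metres and radians):
On the way:
1. the offcut tote is tipped, front or side down, over the bin (angle between offcut_tote's own z axis and vertical above 0.7 rad and horizontal distance between offcut_tote and bin below 0.22 m and height (world z) of offcut_tote above 0.09 m), for 0.2 s.
At the end, for the whole second after the job is handed in: Every offcut is in the bin. The packed totes and, above them all, the offcut tote stand level and at rest in one stack on the base tote in its dock: each a multiple of 52 mm (within 6 mm) above the base tote, within 16 mm of it sideways, in line within 0.1 rad (x of offcut_1 in the frame of bin between -0.1 and 0.1 m and y of offcut_1 in the frame of bin between -0.11 and 0.11 m and z of offcut_1 in the frame of bin between 0 and 0.09 m and x of offcut_2 in the frame of bin between -0.1 and 0.1 m and y of offcut_2 in the frame of bin between -0.11 and 0.11 m and z of offcut_2 in the frame of bin between 0 and 0.09 m and x of offcut_3 in the frame of bin between -0.1 and 0.1 m and y of offcut_3 in the frame of bin between -0.11 and 0.11 m and z of offcut_3 in the frame of bin between 0 and 0.09 m and x of offcut_4 in the frame of bin between -0.1 and 0.1 m and y of offcut_4 in the frame of bin between -0.11 and 0.11 m and z of offcut_4 in the frame of bin between 0 and 0.09 m and horizontal distance between each of packed_tote_1, packed_tote_2, packed_tote_3, offcut_tote and base_tote below 0.016 m and angle between each of packed_tote_1, packed_tote_2, packed_tote_3, offcut_tote, base_tote's own z axis and vertical below 0.06 rad and angle between the x axis of each of packed_tote_1, packed_tote_2, packed_tote_3, offcut_tote and the x axis of base_tote, either way round below 0.1 rad and linear speed of each of packed_tote_1, packed_tote_2, packed_tote_3, offcut_tote below 0.02 m/s and (z of packed_tote_1 in the frame of base_tote between 0.046 and 0.058 m or z of packed_tote_1 in the frame of base_tote between 0.098 and 0.11 m or z of packed_tote_1 in the frame of base_tote between 0.15 and 0.162 m) and (z of packed_tote_2 in the frame of base_tote between 0.046 and 0.058 m or z of packed_tote_2 in the frame of base_tote between 0.098 and 0.11 m or z of packed_tote_2 in the frame of base_tote between 0.15 and 0.162 m) and (z of packed_tote_3 in the frame of base_tote between 0.046 and 0.058 m or z of packed_tote_3 in the frame of base_tote between 0.098 and 0.11 m or z of packed_tote_3 in the frame of base_tote between 0.15 and 0.162 m) and (z of offcut_tote in the frame of base_tote between 0.15 and 0.162 m or z of offcut_tote in the frame of base_tote between 0.202 and 0.214 m) and z of offcut_tote in the frame of packed_tote_1 above 0.04 m and z of offcut_tote in the frame of packed_tote_2 above 0.04 m and z of offcut_tote in the frame of packed_tote_3 above 0.04 m and horizontal distance between base_tote and dock below 0.012 m); the robot touches nothing.
It fails at once if a bystander (pencil or sanding block) is shoved more than 4 cm (distance of any of sanding_block, carpenter_pencil from where it was at the start of the episode above 0.04 m).
Of packed_tote_1, packed_tote_2, packed_tote_3 only 2 to 3 are there at a start; the rules pass over those that are not, and their reading is None.
Of offcut_3, offcut_4 only 1 to 2 are there at a start; the rules pass over those that are not, and their reading is None.
At some moment in a run one of packed_tote_1, packed_tote_2, packed_tote_3, offcut_tote may be knocked a few centimetres aside while the robot is not near it.
It also fails if it takes over 208 s, if anything falls off the work surface, if the arm or the gripper's body presses on something with over 40 N, if the wrist force passes 120 N, or if a joint passes its speed limit or range.

## Robot

A 6-joint arm with a two-finger parallel gripper is mounted at the origin on the work surface; the furniture and walls round the work are solid. World frame = base frame: x ahead of the robot, y to its left, z up, the work surface at z = 0. Lengths are in mm, angles in rad, forces in N, time in s.
With the tool pointing down it reaches from about 350 to 975 mm from the base axis. Payload 7.1 kg.
Tool frame: the origin (TCP) lies between the finger pads, 19 mm behind the fingertips; this is the grasp point; z points along the fingers, y is the line along which they close (so a half turn about z gives the same grasp; the last joint's range is limited). The gripper opens to 88 mm and grips with 3 to 60 N. Pads are 20 mm wide; open, the fingers measure 115 mm over their backs; the gripper's body (75 mm by 178 mm) begins 61 mm behind the grasp point.
Start: joints at [1.152, 0.423, 1.63, -0, 1.089, -0.019], TCP at [243.239, 575.708, 241.375] pointing down, gripper open.
Joint ranges: [-3, 3], [-0.9, 2.11], [0.09, 2.58], [-1.31, 4.45], [0.11, 2.69], [-2.54, 2.54]. Speed limits (rad/s): [2.39, 2.39, 3.01, 3.14, 3.14, 3.14].

## Interface

Orientations are given as a rotation vector (axis times angle).
In Python, from workcell import status, optics, ctrl gives the robot as it stands. The module is installed in compiled form; this text tells all that it offers.
- The arm moves only by the shell command python3 -m inch 'ROWS'. ROWS is JSON, a list that holds one entry, the list of rows, each a list of 7 numbers: the shift along the tool's x, y, z in mm, then the turn, a rotation vector about the tool's x, y, z in rad, then the opening in per cent of the stroke, from 0 (shut) to 100 (fully open). A call has 1 to 20 rows; each row is the pose to reach, as a shift and turn from the pose commanded when the call began, along the tool's axes at that moment; what a row does not reach only later rows make up. A row lasts 1/10 s, in which the tool goes at most 50 mm and 8.59 degrees, less where a joint would pass 70% of its speed; a pose out of reach is approached as far as the arm can. A call with a gripper value outside its range is refused whole. The fingers move at their own pace and stop on an object; the grip force is fixed at half the most. Time passes only in rows, so rows that repeat a pose let the fingers close. It gives the time, the measured TCP pose, the force, the opening and the grip force at its end, in the units of the state.
- status.get_obs(): the state, without advancing time (a new reading comes with each control period).
- optics.get_image(name): name is "scene" or "top" or "wrist"; returns a dict with "frame" (400x640x3 uint8, red, green, blue), "fx", "fy", "cx", "cy" (pixels), "rvec" (rotation vector, rad) and "tvec" (3), from world to camera coordinates, as OpenCV has them; the wrist camera has in their place "hand_eye" (4x4, takes a point from camera to tool coordinates, whose origin is the TCP and whose axes are the flange's). Camera axes: x right, y down, z forward; pixel columns grow to the right and rows downward; lengths in mm; the calibration is good to about 2 mm. A picture is of the moment at which its call begins: read the wrist's pose just before it. There is no depth.
- ctrl.close_job(): hands the job in; it is judged then, once.
The state is a dict: "t": time; "qpos": joint angles; "qvel": joint speeds; "joint_torque": joint torques, N m; "ee_pos": TCP position; "orientation": TCP orientation; "ft_force": force on the tool from outside, world axes, zero at the start; "moment": the same for the moment, N m; "width": finger opening in mm; "grasp_force": force on a finger pad.
Only numpy, scipy, OpenCV 4.12 (cv2) and the standard library are available. Lean on these libraries where they do the work, as an engineer would, in place of code of your own. Each camera call takes 0.05 s, during which the arm holds its last target. There are 200 camera calls.

## Working session

There is one attempt and no reset: what is moved stays moved. The work goes in short steps, Python scripts to look and compute and a shell command to move; the robot and the scene stay as the last step left them, time stands still between calls to the robot, and variables do not carry over. Pictures are saved under pics/ and viewed, at most 15 in all, crops included, and the job is handed in when it is done.

```bash
mkdir -p pics
cat > h.py <<'E'
import numpy as np, cv2
from scipy.spatial.transform import Rotation as R
from workcell import status, optics, ctrl
def snap(name,fn=None):
    o=status.get_obs(); im=optics.get_image(name)
    if name=='wrist':
        T=np.eye(4);T[:3,:3]=R.from_rotvec(o['orientation']).as_matrix();T[:3,3]=o['ee_pos']
        C=T@np.array(im['hand_eye'])
    else:
        E=np.eye(4);E[:3,:3]=R.from_rotvec(im['rvec']).as_matrix();E[:3,3]=im['tvec'];C=np.linalg.inv(E)
    im['C']=C
    if fn: cv2.imwrite('pics/'+fn,im['frame'][:,:,::-1]); np.savez('pics/'+fn+'.npz',**{k:im[k] for k in('frame','fx','fy','cx','cy','C')})
    return im
def load(fn): return dict(np.load('pics/'+fn+'.npz'))
def ray(im,p,z):
    p=np.atleast_2d(p).astype(float)
    d=np.c_[(p[:,0]-im['cx'])/im['fx'],(p[:,1]-im['cy'])/im['fy'],np.ones(len(p))]@im['C'][:3,:3].T
    o=im['C'][:3,3]; return o+d*((z-o[2])/d[:,2])[:,None]
def proj(im,X):
    X=np.atleast_2d(X); c=(X-im['C'][:3,3])@im['C'][:3,:3]
    return np.c_[c[:,0]/c[:,2]*im['fx']+im['cx'],c[:,1]/c[:,2]*im['fy']+im['cy']]
def goto(pos,rot=None):
    """rows numbers: shift in current tool frame and rotvec"""
    o=status.get_obs();Rc=R.from_rotvec(o['orientation'])
    s=Rc.inv().apply(np.array(pos)-o['ee_pos']); r=(Rc.inv()*rot).as_rotvec() if rot is not None else np.zeros(3)
    print('shift',s.round(1),'turn',r.round(3)); return s,r
E
python3 - <<'E'
from h import *
a=snap('top','top1.png');b=snap('scene','scene1.png')
for i in(a,b): print(i['C'].round(2).tolist(),i['fx'])
o=status.get_obs();print(o)
E
```

```text
[[0.03, -1.0, 0.09, 276.59], [-1.0, -0.03, 0.0, -36.04], [-0.0, -0.09, -1.0, 1313.75], [0.0, 0.0, 0.0, 1.0]] 379.4364202730459
[[0.85, -0.38, 0.35, -7.89], [-0.52, -0.64, 0.56, -681.61], [0.01, -0.66, -0.75, 902.58], [0.0, 0.0, 0.0, 1.0]] 426.765369074264
{'t': 0.1, 'qpos': array([ 1.15202215e+00,  4.23751623e-01,  1.63060216e+00, -1.00898496e-05,
        1.08859334e+00, -1.90072718e-02]), 'qvel': array([-0.00046879, -0.00138737, -0.00455015, -0.00029965,  0.00212068,
        0.00170519]), 'joint_torque': array([ 3.31814908e-04, -5.45621502e+01, -2.74325931e+01,  6.46356982e-02,
        1.88657135e-02, -1.97331764e-05]), 'ee_pos': array([243.04353217, 575.29652533, 240.69188565]), 'orientation': array([-6.23715250e-01, -3.07876375e+00,  2.07968796e-03]), 'ft_force': array([ 0.04857502, -0.0642312 ,  0.3457996 ]), 'moment': array([-0.01364868, -0.02173361, -0.00572241]), 'grasp_force': 0.0, 'width': 87.78458009093549}
```

View pics/top1.png

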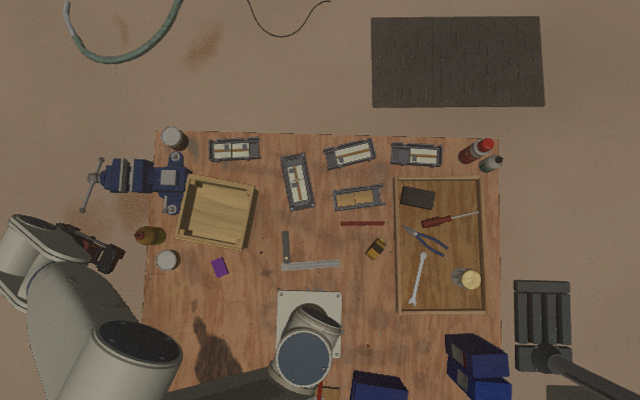

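View pics/scene1.png

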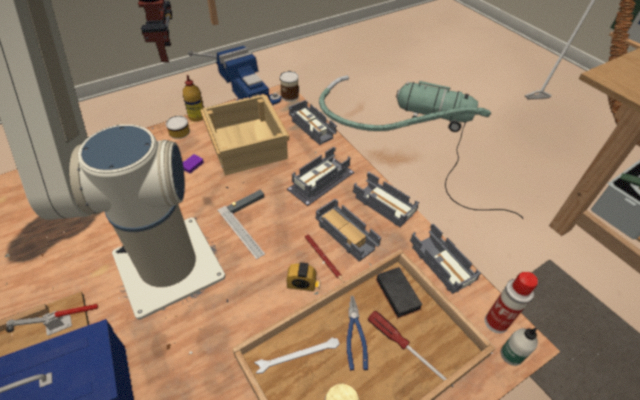

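The top view shows five totes. The base sits in the dock at (297,182), and packed totes are at (234,150), (350,153) and (416,155). The offcut tote, with pale wood in it, is at (358,197). The bin is at (217,212), the pencil at (362,223), and the purple decoy at (220,267). I'll enlarge these to find the front directions.

Run:
```python
from h import *
a=load('top1.png')['frame'][:,:,::-1];b=load('scene1.png')['frame'][:,:,::-1]
c=lambda f,x,y:cv2.resize(f[y-25:y+25,x-33:x+33],(264,200),interpolation=cv2.INTER_CUBIC)
T=[(234,150),(297,182),(350,153),(416,155),(358,197)]
S=[(311,122),(320,172),(386,198),(445,258),(347,228)]
I=[c(a,*p) for p in T[:3]],[c(a,*T[3]),c(a,*T[4]),c(b,*S[4])],[c(b,*S[0]),c(b,*S[1]),c(b,*S[2])]
cv2.imwrite('pics/m1.png',np.vstack([np.hstack(r) for r in I]))
```

```text
(no output)
```

View pics/m1.png

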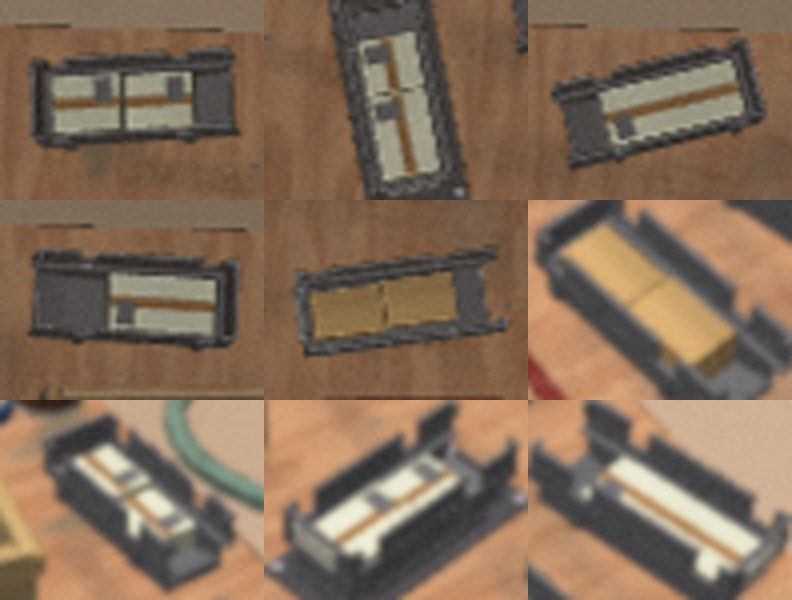

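The fronts, in the top image, point as follows: the base up (+x), the tote at (234,150) right, (350,153) left, (416,155) left, and the offcut tote right (-y). Next I'll get coarse positions and headings.

Run:
```python
from h import *
a=load('top1.png');f=a['frame'].astype(int)
hsv=cv2.cvtColor(a['frame'],cv2.COLOR_RGB2HSV)
dark=((hsv[:,:,1]<75)&(hsv[:,:,2]<110)).astype(np.uint8)
for n,(x,y),fr in[('A',(234,150),(259,150)),('base',(297,182),(291,155)),('B',(350,153),(325,160)),('C',(416,155),(391,153)),('off',(358,197),(383,192))]:
    m=np.zeros_like(dark);m[y-32:y+32,x-32:x+32]=dark[y-32:y+32,x-32:x+32]
    m=cv2.morphologyEx(m,cv2.MORPH_CLOSE,np.ones((5,5)))
    k,L,S,c=cv2.connectedComponentsWithStats(m);l=1+np.argmax(S[1:,4])
    r=cv2.minAreaRect(np.argwhere(L==l)[:,::-1].astype(np.float32))
    P=ray(a,cv2.boxPoints(r),45);c=ray(a,r[0],45)[0]
    e=[np.linalg.norm((P[i]-P[i-1])[:2]) for i in(1,2)];i=1 if e[0]>e[1] else 2
    d=(P[i]-P[i-1])[:2];d=d*np.sign(d@(ray(a,fr,45)[0]-c)[:2])
    print(n,c.round(),'size',np.round(e),'front yaw',np.degrees(np.arctan2(d[1],d[0])).round(1))
print('bin',ray(a,[(193,175),(256,184),(246,249),(178,240)],95).round())
print('pencil',ray(a,[(340,223),(385,223)],10).round(), 'tray',ray(a,[(396,178),(480,178)],40).round())
o=status.get_obs();print(R.from_rotvec(o['orientation']).as_matrix().round(3))
print(optics.get_image('wrist')['hand_eye'])
```

```text
A [581. 268.  45.] size [176.  80.] front yaw -85.4
base [476.  48.  45.] size [ 86. 190.] front yaw 12.5
B [ 577. -126.   45.] size [173.  77.] front yaw 105.8
C [ 579. -354.   45.] size [ 80. 177.] front yaw 87.6
off [ 429. -162.   45.] size [179.  72.] front yaw -81.0
bin [[480. 384.  95.]
 [456. 178.  95.]
 [246. 201.  95.]
 [268. 420.  95.]]
pencil [[ 341. -101.   10.]
 [ 345. -256.   10.]] tray [[ 497. -286.   40.]
 [ 505. -571.   40.]]
[[-0.921  0.389 -0.001]
 [ 0.389  0.921 -0.001]
 [ 0.    -0.001 -1.   ]]
[[-9.53752305e-04 -9.67451994e-01 -2.53052821e-01  6.83272297e+01]
 [ 9.99999540e-01 -9.49071959e-04 -1.40564750e-04  1.99771441e-02]
 [-1.04175689e-04 -2.53052839e-01  9.67452454e-01 -1.42534563e+02]
 [ 0.00000000e+00  0.00000000e+00  0.00000000e+00  1.00000000e+00]]
```

```bash
cat >> h.py <<'E'
def down(deg):
    c,s=np.cos(np.radians(deg)),np.sin(np.radians(deg)); return R.from_matrix([[c,s,0],[s,-c,0],[0,0,-1]])
def yaw():
    x=R.from_rotvec(status.get_obs()['orientation']).as_matrix()[:,0]; return np.degrees(np.arctan2(x[1],x[0]))
def log():
    o=status.get_obs(); open('log.txt','a').write(' '.join(map(str,[*o['qpos'],*o['ee_pos'],*o['orientation']]))+'\n')
E
python3 -c "
from h import *
log();goto((500,-20,370),down(100))"
```

```text
shift [-468.4 -448.5 -128.7] turn [-0.001  0.001  0.996]
```

```bash
python3 -m inch '[[[-40,-40,-60,0,0,0.08,100],[-80,-80,-129,0,0,0.17,100],[-120,-115,-129,0,0,0.25,100],[-160,-153,-129,0,0,0.35,100],[-200,-192,-129,0,0,0.45,100],[-240,-230,-129,0,0,0.55,100],[-280,-268,-129,0,0,0.65,100],[-320,-306,-129,0,0,0.75,100],[-360,-345,-129,0,0,0.85,100],[-400,-383,-129,0,0,0.95,100],[-440,-420,-129,0,0,1,100],[-468,-448,-129,0,0,1,100],[-468,-448,-129,0,0,1,100],[-468,-448,-129,0,0,1,100],[-468,-448,-129,0,0,1,100],[-468,-448,-129,0,0,1,100],[-468,-448,-129,0,0,1,100]]]'
python3 - <<'E'
from h import *
log();print(status.get_obs()['qpos'],yaw())
i=snap('wrist','w1.png');print(i['fx'])
E
```

```text
t: 1.85
ee_pos: [499.5, -18.5, 370.1]
orientation: [-2.023, -2.403, 0.0]
ft_force: [-0.0, 0.1, -0.9]
width: 87.5
grasp_force: 0.0
[-6.09448649e-02  1.00931297e-01  1.75680371e+00  3.60822968e-04
  1.28456520e+00 -2.32442783e-01] 99.82025421707496
304.01297882096
```

View pics/w1.png

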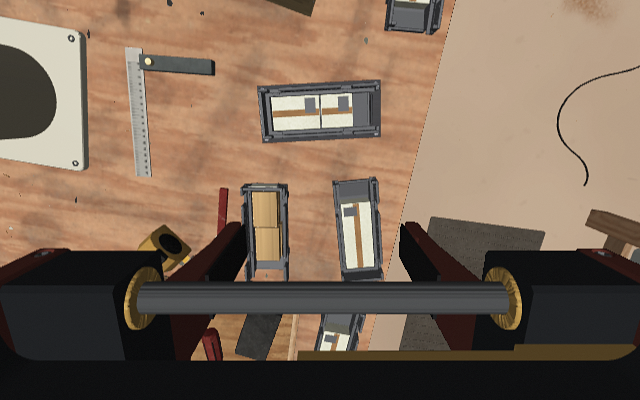

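The wrist camera sees the base at (320,112), the offcut tote at (266,230), tote B at (357,230) and tote C at (338,335). The area above row 240 is usable. I'll look at the base from closer, with the tool aligned as it will be for placing.

```bash
python3 -c "
from h import *
goto((545,62,210),down(192.5))"
```

```text
shift [ 71.1  58.7 160.3] turn [-0.000e+00 -1.000e-03 -1.617e+00]
```

```bash
python3 -m inch '[[[10,5,10,0,0,-0.14,100],[20,10,25,0,0,-0.28,100],[30,20,50,0,0,-0.42,100],[40,30,75,0,0,-0.56,100],[50,40,100,0,0,-0.7,100],[60,50,125,0,0,-0.84,100],[71,59,150,0,0,-0.98,100],[71,59,160,0,0,-1.12,100],[71,59,160,0,0,-1.26,100],[71,59,160,0,0,-1.4,100],[71,59,160,0,0,-1.54,100],[71,59,160,0,0,-1.617,100],[71,59,160,0,0,-1.617,100],[71,59,160,0,0,-1.617,100],[71,59,160,0,0,-1.617,100],[71,59,160,0,0,-1.617,100]]]'
python3 - <<'E'
from h import *
log();print(yaw())
i=snap('wrist','w2.png')
cv2.imwrite('pics/w2c.png',cv2.resize(i['frame'][:230,220:420,::-1],(520,598),interpolation=cv2.INTER_CUBIC))
E
```

```text
t: 3.5
ee_pos: [545.9, 61.2, 210.5]
orientation: [-0.34, 3.123, 0.0]
ft_force: [-0.9, 0.6, 0.1]
width: 87.7
grasp_force: 0.0
-167.5860685246319
```

View pics/w2c.png

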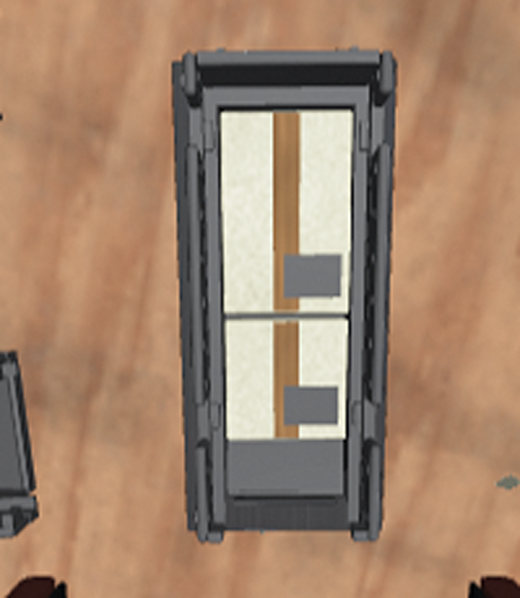

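```bash
cat >> h.py <<'E'
def rect(im,c,ang,z,L=220,W=120,s=4.0):
    """rectified crop on plane z: columns along ang (front to right), rows to the right of it; s px/mm, centre=c"""
    a=np.radians(ang);u=np.array([np.cos(a),np.sin(a)]);v=np.array([np.sin(a),-np.cos(a)])
    uv=np.array([[-L/2,-W/2],[L/2,-W/2],[L/2,W/2],[-L/2,W/2]])
    X=np.c_[np.array(c)[:2]+uv[:,:1]*u+uv[:,1:]*v,np.full(4,z)]
    H=cv2.getPerspectiveTransform(proj(im,X).astype(np.float32),((uv+[L/2,W/2])*s).astype(np.float32))
    return cv2.warpPerspective(im['frame'],H,(int(L*s),int(W*s)),flags=cv2.INTER_CUBIC)
E
python3 - <<'E'
from h import *
i=load('w2.png');r=rect(i,(476,48),12.5,64,s=3.6)[:,:,::-1].copy()
cv2.imwrite('pics/r1.png',r)
E
```

```text
(no output)
```

View pics/r1.png

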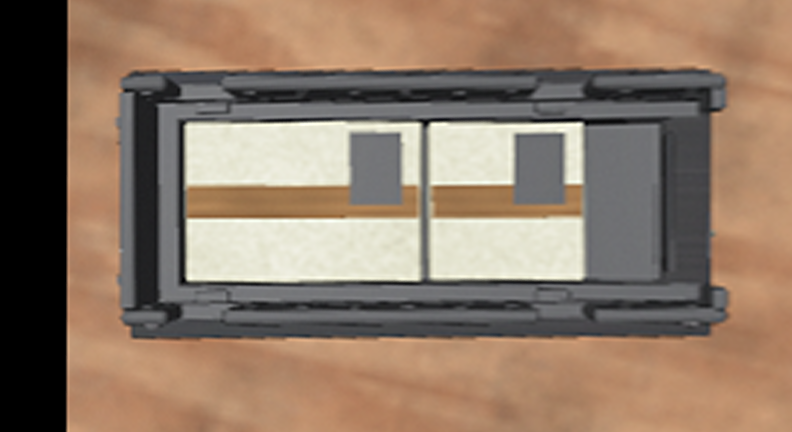

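In the rectified view the rim runs from (122,72) to (726,322), giving a base centre of about (482.5, 54.9) and yaw 12.5°. Next is tote B.

```bash
python3 -c "
from h import *
goto((595,-191,210),down(105.8))"
```

```text
shift [   6.3 -256.7    0.4] turn [0.    0.    1.512]
```

```bash
python3 -m inch '[[[0,-15,0,0,0,0.14,100],[0,-40,0,0,0,0.28,100],[0,-65,0,0,0,0.42,100],[0,-90,0,0,0,0.56,100],[0,-120,0,0,0,0.7,100],[0,-150,0,0,0,0.84,100],[0,-180,0,0,0,0.98,100],[0,-210,0,0,0,1.12,100],[6,-240,0,0,0,1.26,100],[6,-257,0,0,0,1.4,100],[6,-257,0,0,0,1.512,100],[6,-257,0,0,0,1.512,100],[6,-257,0,0,0,1.512,100],[6,-257,0,0,0,1.512,100]]]'
cat >> h.py <<'E'
def find(im,c,ang,z=60,fn=None):
    s=4.0; r=rect(im,c,ang,z,240,140,s)
    hsv=cv2.cvtColor(r,cv2.COLOR_RGB2HSV); m=((hsv[:,:,1]<70)&(hsv[:,:,2]<150)&(r.sum(2)>0)).astype(np.uint8)
    m=cv2.morphologyEx(m,cv2.MORPH_OPEN,np.ones((5,5)));m2=cv2.morphologyEx(m,cv2.MORPH_CLOSE,np.ones((25,25)))
    k,L,S,_=cv2.connectedComponentsWithStats(m2);l=1+np.argmax(S[1:,4])
    b=cv2.minAreaRect(np.argwhere((L==l)&(m>0))[:,::-1].astype(np.float32))
    w,h,t=b[1][0],b[1][1],b[2]
    if w<h: w,h,t=h,w,t-90
    t=(t+90)%180-90; a=np.radians(ang);u=np.array([np.cos(a),np.sin(a)]);v=np.array([np.sin(a),-np.cos(a)])
    d=(np.array(b[0])/s-[120,70]); p=np.array(c)[:2]+d[0]*u+d[1]*v
    print('centre',p.round(1),'front yaw',round(ang-t,2),'size',round(w/s,1),round(h/s,1))
    if fn:
        q=r[:,:,::-1].copy();cv2.drawContours(q,[cv2.boxPoints(b).astype(int)],0,(0,0,255),1);cv2.imwrite('pics/'+fn,cv2.resize(q,(720,420)))
    return p,ang-t
E
python3 - <<'E'
from h import *
find(load('w2.png'),(482.5,54.9),12.5,64)
log();i=snap('wrist','w3.png')
find(i,(577,-126),105.8,60,'r2.png')
E
```

```text
t: 4.95
ee_pos: [595.5, -190.9, 210.4]
orientation: [-1.891, -2.508, 0.0]
ft_force: [0.6, 0.8, -0.4]
width: 87.9
grasp_force: 0.0
centre [482.   52.9] front yaw 12.74 size 169.6 74.0
centre [ 576.9 -122.1] front yaw 105.65 size 169.5 69.3
```

View pics/r2.png

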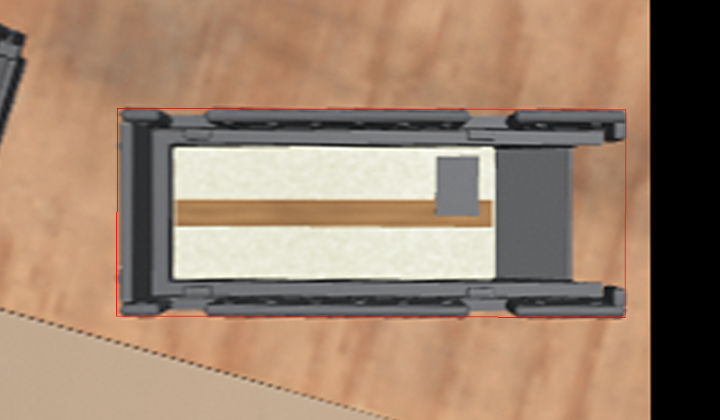

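The box fits the rim of tote B exactly, at 169.5 x 69.3 mm. Now I'll grasp it.

```bash
python3 -c "
from h import *
goto((576.9,-122.1,44),down(105.65))"
```

```text
shift [ 71.3   1.  166.4] turn [-0.    -0.     0.005]
```

```bash
python3 -m inch '[[[35,1,20,0,0,0.005,100],[71,1,40,0,0,0.005,100],[71,1,70,0,0,0.005,100],[71,1,95,0,0,0.005,100],[71,1,115,0,0,0.005,100],[71,1,130,0,0,0.005,100],[71,1,145,0,0,0.005,100],[71,1,155,0,0,0.005,100],[71,1,163,0,0,0.005,100],[71,1,166,0,0,0.005,100],[71,1,166,0,0,0.005,100],[71,1,166,0,0,0.005,60],[71,1,166,0,0,0.005,40],[71,1,166,0,0,0.005,40],[71,1,166,0,0,0.005,40],[71,1,166,0,0,0.005,40],[71,1,166,0,0,0.005,40],[71,1,166,0,0,0.005,40],[71,1,166,0,0,0.005,40]]]'
python3 -m inch '[[[0,0,-5,0,0,0,30],[0,0,-15,0,0,0,30],[0,0,-30,0,0,0,30],[0,0,-50,0,0,0,30],[0,0,-75,0,0,0,30],[0,0,-100,0,0,0,30],[0,0,-125,0,0,0,30],[0,0,-145,0,0,0,30],[0,0,-150,0,0,0,30],[0,0,-150,0,0,0,30]]]'
python3 -c "
from h import *
log();print(yaw());goto((482,54.8,180),down(192.6))"
```

```text
t: 6.9
ee_pos: [577.4, -122.9, 44.9]
orientation: [1.901, 2.501, 0.0]
ft_force: [-1.9, -0.4, 6.1]
width: 70.3
grasp_force: 30.0
t: 7.9
ee_pos: [577.5, -122.8, 195.7]
orientation: [1.9, 2.5, 0.001]
ft_force: [0.0, 0.2, -2.3]
width: 69.7
grasp_force: 30.0
105.52816406020794
shift [196.7 -44.5  15.4] turn [ 1.00e-03  2.00e-03 -1.52e+00]
```

```bash
python3 -m inch '[[[10,-2,0,0,0,-0.1,30],[22,-5,2,0,0,-0.2,30],[35,-8,4,0,0,-0.3,30],[50,-11,5,0,0,-0.4,30],[65,-14,6,0,0,-0.5,30],[80,-18,7,0,0,-0.6,30],[95,-21,8,0,0,-0.7,30],[110,-25,9,0,0,-0.8,30],[125,-28,10,0,0,-0.9,30],[140,-31,11,0,0,-1,30],[155,-35,12,0,0,-1.1,30],[170,-38,13,0,0,-1.2,30],[180,-41,14,0,0,-1.3,30],[190,-43,15,0,0,-1.4,30],[195,-44,15,0,0,-1.48,30],[197,-44.5,15,0,0,-1.52,30],[197,-44.5,15,0,0,-1.52,30],[197,-44.5,15,0,0,-1.52,30],[197,-44.5,15,0,0,-1.52,30]]]'
python3 -c "
from h import *
log();print(yaw());goto((482,54.8,114),down(192.6));goto((482,54.8,101),down(192.6))"
```

```text
t: 9.8
ee_pos: [481.4, 55.0, 179.0]
orientation: [0.343, -3.122, 0.0]
ft_force: [-0.3, -0.5, -2.5]
width: 69.7
grasp_force: 30.0
-167.443428411829
shift [-0.6 -0.3 65. ] turn [ 0.    -0.001 -0.001]
shift [-0.6 -0.3 78. ] turn [ 0.    -0.001 -0.001]
```

```bash
python3 -m inch '[[[0,0,15,0,0,0,30],[-0.6,-0.3,35,0,0,0,30],[-0.6,-0.3,52,0,0,0,30],[-0.6,-0.3,60,0,0,0,30],[-0.6,-0.3,65,0,0,0,30],[-0.6,-0.3,69,0,0,0,30],[-0.6,-0.3,72,0,0,0,30],[-0.6,-0.3,74.5,0,0,0,30],[-0.6,-0.3,77,0,0,0,30],[-0.6,-0.3,77,0,0,0,30]]]'
```

```text
t: 10.8
ee_pos: [482.2, 54.9, 102.3]
orientation: [0.345, -3.123, -0.0]
ft_force: [-0.8, -0.2, -3.1]
width: 69.5
grasp_force: 30.0
```

No contact force at 102, so the bottom is already inside the rim. I'll lower 2 mm and release.

```bash
python3 -m inch '[[[0,0,1,0,0,0,30],[0,0,2,0,0,0,30],[0,0,2,0,0,0,30],[0,0,2,0,0,0,100],[0,0,2,0,0,0,100],[0,0,2,0,0,0,100],[0,0,2,0,0,0,100],[0,0,-20,0,0,0,100],[0,0,-50,0,0,0,100],[0,0,-90,0,0,0,100],[0,0,-130,0,0,0,100],[0,0,-160,0,0,0,100],[0,0,-160,0,0,0,100]]]'
python3 -c "
from h import *
i=snap('top','top2.png')
goto((547.5,70,262),down(192.6))"
```

```text
t: 12.1
ee_pos: [484.6, 55.2, 266.5]
orientation: [-0.344, 3.115, -0.0]
ft_force: [-1.0, 0.3, 0.0]
width: 87.5
grasp_force: 0.0
shift [-65.9   0.6   2.6] turn [-0.001  0.005  0.   ]
```

```bash
python3 -m inch '[[[-20,0,0,0,0,0,100],[-45,0.6,2,0,0,0,100],[-66,0.6,2,0,0,0,100],[-66,0.6,2,0,0,0,100],[-66,0.6,2,0,0,0,100],[-66,0.6,2,0,0,0,100]]]'
python3 -c "
from h import *
log();i=snap('wrist','w4.png')
find(i,(482,54.8),192.6,116,'r3.png')
# coarse update of C,A from top now
a=load('top2.png')
for n,c,y in(('A',(581,268),-85.4),('C',(579,-354),87.6),('off',(429,-162),-81)): find(a,c,y,45)
goto((579-2,-350-68,210),down(87.6))
"
```

```text
t: 12.75
ee_pos: [545.0, 69.7, 259.3]
orientation: [0.345, -3.12, 0.0]
ft_force: [-0.5, -1.3, -0.4]
width: 88.1
grasp_force: 0.0
centre [481.7  54.5] front yaw 192.6 size 169.2 69.0
centre [582.4 252.6] front yaw -85.4 size 208.5 139.8
centre [ 560.8 -394. ] front yaw 84.17 size 163.0 80.8
centre [ 428.4 -159.3] front yaw -81.0 size 175.5 73.8
shift [  75.4 -482.9   49.7] turn [-2.000e-03 -1.000e-03  1.833e+00]
```

View pics/r3.png

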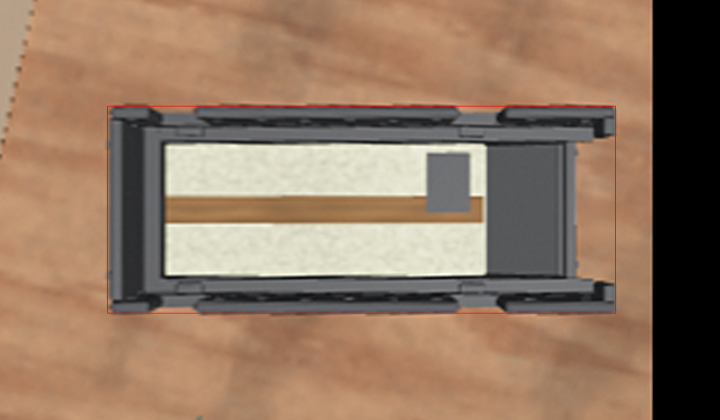

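B is seated straight on the base at (481.7,54.5), within 0.5 mm. In the new top image C appears shifted, so I'll check it from close by.

```bash
python3 -m inch '[[[0,-30,0,0,0,0.14,100],[0,-60,0,0,0,0.28,100],[10,-100,0,0,0,0.42,100],[20,-140,0,0,0,0.56,100],[30,-180,0,0,0,0.7,100],[40,-220,0,0,0,0.84,100],[50,-260,0,0,0,0.98,100],[60,-300,0,0,0,1.12,100],[70,-340,0,0,0,1.26,100],[80,-380,0,0,0,1.4,100],[80,-420,0,0,0,1.54,100],[80,-450,0,0,0,1.68,100],[80,-490,0,0,0,1.83,100],[80,-504,0,0,0,1.83,100],[80,-504,0,0,0,1.83,100],[80,-504,0,0,0,1.83,100],[80,-504,0,0,0,1.83,100]]]'
python3 - <<'E'
from h import *
log();i=snap('wrist','w5.png')
find(i,(575,-360),87,60,'r4.png')
E
```

```text
t: 14.5
ee_pos: [578.3, -437.7, 260.4]
orientation: [-2.261, -2.179, -0.0]
ft_force: [-1.1, 0.5, -0.4]
width: 87.7
grasp_force: 0.0
centre [ 561.7 -396.9] front yaw 84.03 size 168.6 69.6
```

View pics/r4.png

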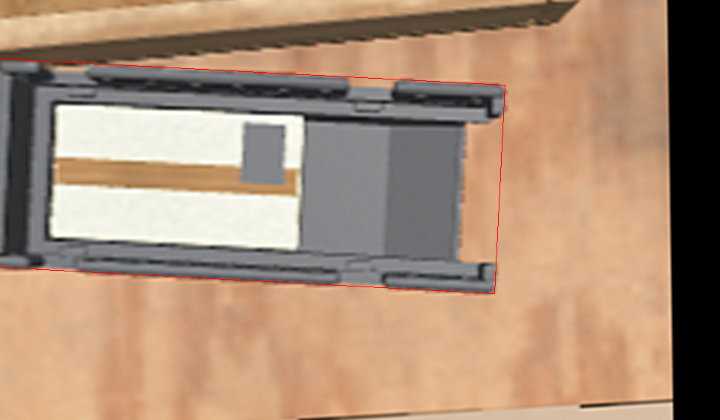

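C was knocked: it's now at (561.7,-396.9), yaw 84°, beside the tray wall, which is about 20 mm away and about 20 mm high. I'll go in with a reduced opening and grip slightly higher.

```bash
python3 -c "
from h import *
goto((562.5,-397,48),down(84))"
```

```text
shift [ 40.1 -17.4 212.6] turn [-0.    -0.     0.068]
```

```bash
python3 -m inch '[[[15,-6,20,0,0,0.03,90],[30,-12,60,0,0,0.068,90],[40,-17.4,100,0,0,0.068,90],[40,-17.4,130,0,0,0.068,90],[40,-17.4,140,0,0,0.068,90],[40,-17.4,150,0,0,0.068,90],[40,-17.4,160,0,0,0.068,90],[40,-17.4,170,0,0,0.068,90],[40,-17.4,180,0,0,0.068,90],[40,-17.4,190,0,0,0.068,90],[40,-17.4,200,0,0,0.068,90],[40,-17.4,208,0,0,0.068,90],[40,-17.4,212,0,0,0.068,90],[40,-17.4,212,0,0,0.068,90],[40,-17.4,212,0,0,0.068,90]]]'
python3 -c "
from h import *
print(yaw());goto((562.5,-397,48),down(84))"
```

```text
t: 16.05
ee_pos: [562.8, -398.8, 48.5]
orientation: [2.337, 2.099, 0.0]
ft_force: [-0.3, -0.9, -0.4]
width: 79.2
grasp_force: 0.0
83.87061458345825
shift [ 1.8 -0.5  0.5] turn [ 0.     0.    -0.002]
```

```bash
python3 -m inch '[[[1.5,-0.5,0,0,0,0,90],[1.5,-0.5,0,0,0,0,50],[1.5,-0.5,0,0,0,0,40],[1.5,-0.5,0,0,0,0,30],[1.5,-0.5,0,0,0,0,30],[1.5,-0.5,0,0,0,0,30],[1.5,-0.5,0,0,0,0,30],[1.5,-0.5,-5,0,0,0,30],[1.5,-0.5,-15,0,0,0,30],[1.5,-0.5,-30,0,0,0,30],[1.5,-0.5,-50,0,0,0,30],[1.5,-0.5,-75,0,0,0,30],[1.5,-0.5,-100,0,0,0,30],[1.5,-0.5,-125,0,0,0,30],[1.5,-0.5,-150,0,0,0,30],[1.5,-0.5,-180,0,0,0,30],[1.5,-0.5,-190,0,0,0,30],[1.5,-0.5,-190,0,0,0,30]]]'
python3 -c "
from h import *
print(yaw());goto((481.7,54.5,238),down(12.6))"
```

```text
t: 17.85
ee_pos: [563.2, -397.8, 240.9]
orientation: [2.334, 2.097, 0.001]
ft_force: [0.3, -0.1, -4.3]
width: 69.9
grasp_force: 30.0
83.87147764828973
shift [ 441.  -129.3    1.4] turn [ 0.005 -0.     1.244]
```

```bash
python3 -m inch '[[[10,-3,0,0,0,0.03,30],[28,-8,0,0,0,0.08,30],[50,-15,0,0,0,0.14,30],[75,-22,0,0,0,0.21,30],[100,-29,0,0,0,0.28,30],[126,-37,0,0,0,0.36,30],[153,-45,0,0,0,0.43,30],[180,-53,0,0,0,0.51,30],[207,-61,0,0,0,0.59,30],[234,-69,0,0,0,0.66,30],[261,-77,0,0,0,0.74,30],[288,-84,0,0,0,0.81,30],[315,-92,0,0,0,0.89,30],[342,-100,0,0,0,0.97,30],[367,-108,0,0,0,1.04,30],[390,-114,0,0,0,1.1,30],[410,-120,1,0,0,1.16,30],[425,-125,1,0,0,1.2,30],[436,-128,1,0,0,1.23,30],[441,-129.3,1,0,0,1.244,30]]]'
python3 -m inch '[[[0,0,0,0,0,0,30],[0,0,0,0,0,0,30],[0,0,0,0,0,0,30],[0,0,0,0,0,0,30]]]'
python3 -c "
from h import *
log();print(yaw());goto((481.7,54.5,157.5),down(12.6))"
```

```text
t: 19.85
ee_pos: [479.8, 55.9, 236.2]
orientation: [-3.123, -0.345, 0.003]
ft_force: [0.2, 0.1, -3.4]
width: 70.0
grasp_force: 30.0
t: 20.25
ee_pos: [480.9, 54.7, 237.3]
orientation: [3.123, 0.344, -0.0]
ft_force: [0.8, -0.6, -4.2]
width: 70.0
grasp_force: 30.0
12.569104091704181
shift [ 0.7  0.3 79.8] turn [ 0.     0.    -0.001]
```

```bash
python3 -m inch '[[[0,0,20,0,0,0,30],[0.4,0.3,45,0,0,0,30],[0.4,0.3,60,0,0,0,30],[0.4,0.3,66,0,0,0,30],[0.4,0.3,70,0,0,0,30],[0.4,0.3,73,0,0,0,30],[0.4,0.3,76,0,0,0,30],[0.4,0.3,78,0,0,0,30],[0.4,0.3,80,0,0,0,30],[0.4,0.3,80,0,0,0,30]]]'
python3 -m inch '[[[0,0,1,0,0,0,30],[0,0,1.5,0,0,0,30],[0,0,1.5,0,0,0,30]]]'
```

```text
t: 21.25
ee_pos: [481.3, 54.9, 157.4]
orientation: [3.123, 0.345, 0.0]
ft_force: [-0.6, -1.6, -3.9]
width: 69.6
grasp_force: 30.0
t: 21.55
ee_pos: [481.5, 55.0, 156.6]
orientation: [-3.123, -0.345, -0.001]
ft_force: [-2.6, -0.2, 4.3]
width: 70.0
grasp_force: 30.0
```

Seated, with contact at the expected height. Release and go to view A.

```bash
python3 -m inch '[[[0,0,0,0,0,0,100],[0,0,0,0,0,0,100],[0,0,0,0,0,0,100],[0,0,0,0,0,0,100],[0,0,-20,0,0,0,100],[0,0,-50,0,0,0,100],[0,0,-90,0,0,0,100],[0,0,-120,0,0,0,100],[0,0,-120,0,0,0,100]]]'
python3 -c "
from h import *
log();goto((586,200,230),down(94.6));a=snap('top','top3.png')
find(a,(585,268),-85.4,45);find(a,(428,-160),-81,45)"
```

```text
t: 22.45
ee_pos: [483.8, 55.2, 280.0]
orientation: [3.122, 0.344, 0.012]
ft_force: [0.3, -0.7, 0.4]
width: 87.7
grasp_force: 0.0
shift [ 131.  -119.1   50.9] turn [ 0.006 -0.006 -1.431]
centre [586.3 252.8] front yaw -85.4 size 209.0 139.7
centre [ 428.4 -159.3] front yaw -81.14 size 175.8 73.9
```

```bash
python3 -m inch '[[[15,-13,0,0,0,-0.14,100],[30,-26,0,0,0,-0.28,100],[45,-40,0,0,0,-0.42,100],[60,-54,10,0,0,-0.56,100],[75,-67,20,0,0,-0.7,100],[90,-80,30,0,0,-0.84,100],[105,-95,40,0,0,-0.98,100],[120,-108,50,0,0,-1.12,100],[131,-119,50,0,0,-1.26,100],[131,-119,50,0,0,-1.4,100],[131,-119,50,0,0,-1.431,100],[131,-119,50,0,0,-1.431,100],[131,-119,50,0,0,-1.431,100],[131,-119,50,0,0,-1.431,100]]]'
python3 - <<'E'
from h import *
log();i=snap('wrist','w6.png')
p,y=find(i,(581,268),-85.4,60,'r5.png')
goto((*p,44.8),down(y+180))
E
```

```text
t: 23.9
ee_pos: [582.9, 199.4, 225.2]
orientation: [-2.132, -2.307, 0.001]
ft_force: [-0.2, -0.3, 0.4]
width: 87.5
grasp_force: 0.0
centre [581.9 270.3] front yaw -84.89 size 169.5 69.5
shift [ 70.8   4.6 180.6] turn [-0.001  0.    -0.01 ]
```

View pics/r5.png

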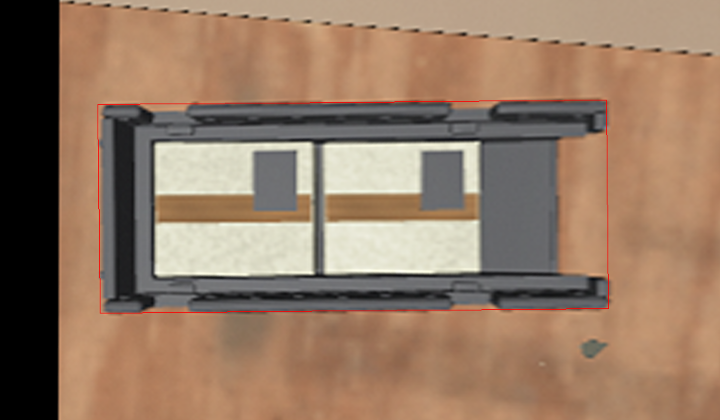

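A's rim fits at (581.9,270.3), with the front toward -y. Now grasp and lift it.

```bash
python3 -m inch '[[[35,4.6,20,0,0,-0.01,100],[71,4.6,50,0,0,-0.01,100],[71,4.6,80,0,0,-0.01,100],[71,4.6,105,0,0,-0.01,100],[71,4.6,125,0,0,-0.01,100],[71,4.6,145,0,0,-0.01,100],[71,4.6,160,0,0,-0.01,100],[71,4.6,172,0,0,-0.01,100],[71,4.6,180,0,0,-0.01,100],[71,4.6,180,0,0,-0.01,100],[71,4.6,180,0,0,-0.01,60],[71,4.6,180,0,0,-0.01,40],[71,4.6,180,0,0,-0.01,30],[71,4.6,180,0,0,-0.01,30],[71,4.6,180,0,0,-0.01,30],[71,4.6,180,0,0,-0.01,30],[71,4.6,180,0,0,-0.01,30],[71,4.6,180,0,0,-0.01,30]]]'
python3 -m inch '[[[0,0,-5,0,0,0,30],[0,0,-15,0,0,0,30],[0,0,-30,0,0,0,30],[0,0,-50,0,0,0,30],[0,0,-80,0,0,0,30],[0,0,-110,0,0,0,30],[0,0,-140,0,0,0,30],[0,0,-170,0,0,0,30],[0,0,-200,0,0,0,30],[0,0,-225,0,0,0,30],[0,0,-240,0,0,0,30],[0,0,-245,0,0,0,30],[0,0,-245,0,0,0,30]]]'
python3 -c "
from h import *
log();print(yaw());goto((481.7,54.5,290),down(12.6))"
```

```text
t: 25.75
ee_pos: [582.4, 270.9, 46.7]
orientation: [2.119, 2.319, 0.001]
ft_force: [-1.2, -0.2, 5.6]
width: 69.6
grasp_force: 30.0
t: 27.05
ee_pos: [582.1, 270.7, 291.2]
orientation: [2.119, 2.319, 0.001]
ft_force: [0.7, -0.3, -4.6]
width: 69.9
grasp_force: 30.0
95.15429494480318
shift [-206.3 -119.4    1.1] turn [ 0.000e+00 -1.000e-03  1.441e+00]
```

```bash
python3 -m inch '[[[-5,-3,0,0,0,0.04,30],[-13,-8,0,0,0,0.1,30],[-24,-14,0,0,0,0.17,30],[-36,-21,0,0,0,0.25,30],[-49,-28,0,0,0,0.34,30],[-62,-36,0,0,0,0.43,30],[-75,-43,0,0,0,0.52,30],[-88,-51,0,0,0,0.61,30],[-101,-58,0,0,0,0.7,30],[-114,-66,0,0,0,0.79,30],[-127,-73,0,0,0,0.88,30],[-140,-81,0,0,0,0.97,30],[-153,-88,0,0,0,1.06,30],[-165,-95,0,0,0,1.15,30],[-176,-102,0,0,0,1.23,30],[-186,-108,0,0,0,1.3,30],[-195,-113,1,0,0,1.36,30],[-202,-117,1,0,0,1.4,30],[-206,-119.4,1,0,0,1.44,30],[-206,-119.4,1,0,0,1.441,30]]]'
python3 -m inch '[[[0,0,0,0,0,0,30],[0,0,0,0,0,0,30],[0,0,0,0,0,0,30],[0,0,0,0,0,0,30]]]'
python3 -c "
from h import *
log();print(yaw());goto((481.7,54.5,208),down(12.6))"
```

```text
t: 29.05
ee_pos: [481.0, 54.4, 289.0]
orientation: [-3.123, -0.343, 0.003]
ft_force: [0.9, -0.1, -4.5]
width: 70.0
grasp_force: 30.0
t: 29.45
ee_pos: [481.8, 55.1, 289.8]
orientation: [-3.123, -0.345, 0.0]
ft_force: [0.0, 0.7, -3.8]
width: 70.0
grasp_force: 30.0
12.62632844725809
shift [-0.2  0.5 81.8] turn [-0.  0.  0.]
```

```bash
python3 -m inch '[[[0,0,20,0,0,0,30],[0,0.3,45,0,0,0,30],[0,0.3,60,0,0,0,30],[0,0.3,68,0,0,0,30],[0,0.3,73,0,0,0,30],[0,0.3,76,0,0,0,30],[0,0.3,79,0,0,0,30],[0,0.3,81,0,0,0,30],[0,0.3,82.5,0,0,0,30],[0,0.3,82.5,0,0,0,30]]]'
python3 -m inch '[[[0,0,1,0,0,0,30],[0,0,1.5,0,0,0,30],[0,0,1.5,0,0,0,30]]]'
```

```text
t: 30.45
ee_pos: [481.8, 54.6, 207.5]
orientation: [-3.123, -0.345, -0.0]
ft_force: [-0.0, -0.2, -4.1]
width: 69.8
grasp_force: 30.0
t: 30.75
ee_pos: [482.1, 54.6, 206.5]
orientation: [3.123, 0.344, 0.001]
ft_force: [-0.7, -1.2, 4.2]
width: 69.7
grasp_force: 30.0
```

```bash
python3 -m inch '[[[0,0,0,0,0,0,100],[0,0,0,0,0,0,100],[0,0,0,0,0,0,100],[0,0,0,0,0,0,100],[0,0,-20,0,0,0,100],[0,0,-50,0,0,0,100],[0,0,-90,0,0,0,100],[0,0,-100,0,0,0,100],[0,0,-100,0,0,0,100]]]'
python3 -c "
from h import *
log();goto((439,-226,220),down(99))"
```

```text
t: 31.65
ee_pos: [482.7, 54.6, 307.4]
orientation: [3.123, 0.345, 0.006]
ft_force: [0.6, -0.6, -0.7]
width: 87.6
grasp_force: 0.0
shift [-104.2  264.3   87.2] turn [ 0.003 -0.003 -1.508]
```

```bash
python3 -m inch '[[[-9,22,0,0,0,-0.14,100],[-18,45,0,0,0,-0.28,100],[-27,68,0,0,0,-0.42,100],[-36,92,0,0,0,-0.56,100],[-46,118,10,0,0,-0.7,100],[-56,142,20,0,0,-0.84,100],[-66,168,30,0,0,-0.98,100],[-76,193,50,0,0,-1.12,100],[-87,220,70,0,0,-1.26,100],[-98,250,80,0,0,-1.4,100],[-104,264,87,0,0,-1.508,100],[-104,264,87,0,0,-1.508,100],[-104,264,87,0,0,-1.508,100],[-104,264,87,0,0,-1.508,100]]]'
python3 - <<'E'
from h import *
log();i=snap('wrist','w7.png')
p,y=find(i,(428,-160),-81,60,'r6.png')
goto((*p,44.8),down(y+180))
t=snap('top','top4.png');find(t,(515,66),12.6,220)
# kinematic fit: r,z vs q
from scipy.optimize import least_squares
D=np.loadtxt('log.txt');q=D[:,:6]
def fk(p,q):
    a,L1,L2,b,h,Lt=p; s=q[:,1]+q[:,2]
    r=a+L1*np.sin(q[:,1])+L2*np.sin(s)+b*np.cos(s); z=h+L1*np.cos(q[:,1])+L2*np.cos(s)-b*np.sin(s)
    return r,z
f=lambda p:np.r_[fk(p,q)[0]-np.hypot(D[:,6],D[:,7]),fk(p,q)[1]-p[5]-D[:,8], 1e-3*(p-[0,450,450,0,250,250])]
s=least_squares(f,[0,450,450,0,250,250]);print(s.x.round(1),np.abs(s.fun).max()); print(q[:,[1,2,4]].round(2).tolist())
E
```

```text
t: 33.05
ee_pos: [437.7, -224.9, 218.5]
orientation: [-2.041, -2.387, -0.0]
ft_force: [-0.5, -0.0, -0.5]
width: 88.2
grasp_force: 0.0
centre [ 428. -156.] front yaw -81.0 size 169.5 69.2
shift [ 69.6   0.9 174. ] turn [-0.    -0.    -0.001]
centre [483.  47.] front yaw 12.8 size 169.5 79.1
[  0.8 561.1 485.   77.5 261.7 238.3] 1.9229531932281247
[[0.42, 1.63, 1.09], [0.1, 1.76, 1.28], [0.35, 1.82, 0.97], [0.46, 1.65, 1.03], [0.43, 1.74, 0.97], [0.31, 1.98, 0.85], [0.29, 1.78, 1.07], [0.56, 1.37, 1.22], [0.22, 1.94, 0.98], [0.17, 1.9, 1.07], [0.43, 1.66, 1.05], [0.4, 1.55, 1.2], [0.16, 1.88, 1.1], [0.13, 1.86, 1.14], [0.26, 1.94, 0.95]]
```

View pics/r6.png

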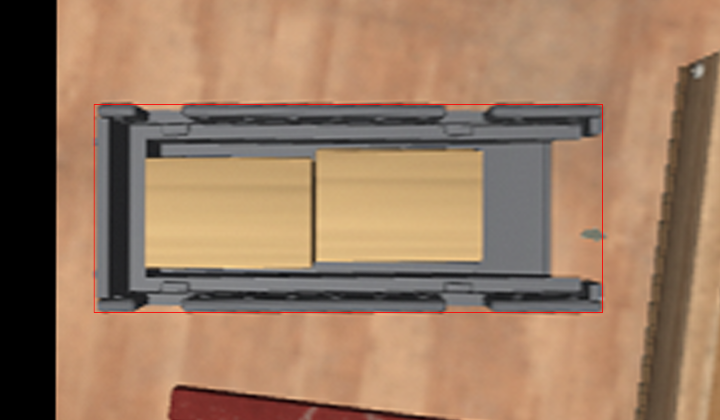

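The offcut tote is at (428,-156), with two visible blocks. The pencil lies beside it, but it's only 10 mm high and the fingertips stop at 25 mm. Now grasp and lift.

```bash
python3 -m inch '[[[35,0.9,20,0,0,0,100],[69.6,0.9,50,0,0,0,100],[69.6,0.9,80,0,0,0,100],[69.6,0.9,105,0,0,0,100],[69.6,0.9,125,0,0,0,100],[69.6,0.9,142,0,0,0,100],[69.6,0.9,156,0,0,0,100],[69.6,0.9,166,0,0,0,100],[69.6,0.9,173,0,0,0,100],[69.6,0.9,173,0,0,0,100],[69.6,0.9,173,0,0,0,60],[69.6,0.9,173,0,0,0,40],[69.6,0.9,173,0,0,0,30],[69.6,0.9,173,0,0,0,30],[69.6,0.9,173,0,0,0,30],[69.6,0.9,173,0,0,0,30],[69.6,0.9,173,0,0,0,30]]]'
python3 -m inch '[[[0,0,-5,0,0,0,30],[0,0,-15,0,0,0,30],[0,0,-30,0,0,0,30],[0,0,-50,0,0,0,30],[0,0,-80,0,0,0,30],[0,0,-110,0,0,0,30],[0,0,-140,0,0,0,30],[0,0,-170,0,0,0,30],[0,0,-200,0,0,0,30],[0,0,-230,0,0,0,30],[0,0,-250,0,0,0,30],[0,0,-258,0,0,0,30],[0,0,-260,0,0,0,30],[0,0,-260,0,0,0,30]]]'
python3 -c "
from h import *
log();print(yaw());goto((352,288,300),down(219))"
```

```text
t: 34.85
ee_pos: [428.2, -157.0, 46.4]
orientation: [2.04, 2.388, 0.0]
ft_force: [-0.2, 1.3, 6.8]
width: 69.9
grasp_force: 30.0
t: 36.25
ee_pos: [427.3, -156.7, 305.3]
orientation: [-2.04, -2.388, 0.001]
ft_force: [0.2, -0.0, -2.8]
width: 69.7
grasp_force: 30.0
98.99420550246799
shift [451.   -4.8   5.5] turn [-0.000e+00 -1.000e-03 -2.094e+00]
```

```bash
python3 -m inch '[[[8,0,0,0,0,-0.04,30],[22,0,0,0,0,-0.1,30],[42,0,0,0,0,-0.19,30],[64,-1,0,0,0,-0.29,30],[88,-1,0,0,0,-0.4,30],[112,-1,0,0,0,-0.51,30],[137,-1,0,0,0,-0.62,30],[162,-2,0,0,0,-0.74,30],[187,-2,0,0,0,-0.86,30],[212,-2,0,0,0,-0.98,30],[237,-2,0,0,0,-1.09,30],[262,-3,0,0,0,-1.2,30],[287,-3,0,0,0,-1.32,30],[312,-3,0,0,0,-1.44,30],[337,-3,0,0,0,-1.56,30],[362,-4,0,0,0,-1.68,30],[387,-4,2,0,0,-1.79,30],[408,-4,3,0,0,-1.89,30],[426,-5,4,0,0,-1.98,30],[440,-5,5,0,0,-2.05,30]]]'
python3 -m inch '[[[4,7,10,0,0,-0.02,30],[5,9,25,0,0,-0.04,30],[5,9,45,0,0,-0.04,30],[5,9,65,0,0,-0.04,30],[5,9,75,0,0,-0.04,30],[5,9,80,0,0,-0.04,30],[5,9,80,0,0,-0.04,30]]]'
python3 -c "
from h import *
log();print(yaw(),status.get_obs()['qpos'].round(2));goto((352,288,215),down(219))"
```

```text
t: 38.25
ee_pos: [352.8, 277.8, 299.5]
orientation: [0.991, -2.978, 0.001]
ft_force: [0.9, -0.8, -2.9]
width: 69.9
grasp_force: 30.0
t: 38.95
ee_pos: [344.3, 280.8, 220.2]
orientation: [1.041, -2.962, 0.001]
ft_force: [-0.8, -0.2, -0.9]
width: 70.0
grasp_force: 30.0
-141.2689179679476 [ 0.66  0.19  2.03 -0.    0.92 -1.59]
shift [-10.5   0.8   5.2] turn [ 0.    -0.002 -0.005]
```

Over the bin. Start the tilt.

```bash
python3 -m inch '[[[0,0,0,0,0.08,0,30],[0,0,0,0,0.16,0,30],[0,0,0,0,0.24,0,30],[0,0,0,0,0.32,0,30],[0,0,0,0,0.4,0,30],[0,0,0,0,0.45,0,30],[0,0,0,0,0.45,0,30]]]'
python3 -c "
from h import *
log();o=status.get_obs();print(o['qpos'].round(2),R.from_rotvec(o['orientation']).as_matrix().round(2).tolist());snap('scene','scene2.png')"
```

```text
t: 39.65
ee_pos: [345.9, 282.0, 220.9]
orientation: [0.899, -2.557, 0.205]
ft_force: [0.2, 0.4, -3.2]
width: 70.3
grasp_force: 30.0
[ 0.66  0.41  1.78 -0.01  1.4  -1.58] [[-0.7, -0.63, -0.34], [-0.56, 0.78, -0.27], [0.43, -0.0, -0.9]]
```

View pics/scene2.png

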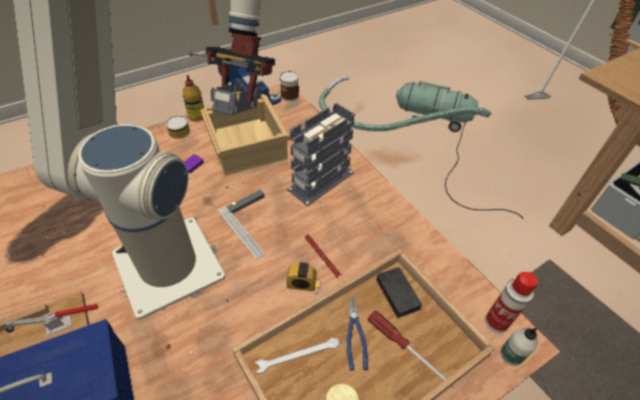

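The scene shows the tote tilting over the bin at (232,95), the stack straight at (322,150), and the vise behind the gripper. I'll raise 25 mm for clearance and tilt on.

```bash
python3 -m inch '[[[4,0,-8,0,0.05,0,30],[9,0,-17,0,0.12,0,30],[11,0,-22,0,0.2,0,30],[11,0,-22,0,0.28,0,30],[11,0,-22,0,0.36,0,30],[11,0,-22,0,0.44,0,30],[11,0,-22,0,0.5,0,30]]]'
python3 -m inch '[[[0,0,0,0,0.08,0,30],[0,0,0,0,0.16,0,30],[0,0,0,0,0.24,0,30],[0,0,0,0,0.3,0,30],[0,0,0,0,0.35,0,30],[0,0,0,0,0.35,0,30],[0,0,0,0,0.35,0,30],[0,0,0,0,0.35,0,30],[0,0,0,0,0.35,0,30],[0,0,0,0,0.35,0,30]]]'
python3 -c "
from h import *
log();o=status.get_obs();print(o['qpos'].round(2),R.from_rotvec(o['orientation']).as_matrix().round(2).tolist())
a=snap('scene','scene3.png');b=snap('top','top5.png')
cv2.imwrite('pics/m2.png',np.hstack([cv2.resize(a['frame'][20:220,150:350,::-1],(400,400)),cv2.resize(b['frame'][130:290,150:310,::-1],(400,400))]))"
```

```text
t: 40.4
ee_pos: [344.7, 281.1, 245.8]
orientation: [0.735, -2.092, 0.378]
ft_force: [0.1, 0.4, -2.1]
width: 69.6
grasp_force: 30.0
t: 41.4
ee_pos: [344.6, 281.0, 245.9]
orientation: [0.62, -1.764, 0.471]
ft_force: [-0.3, 0.7, -2.0]
width: 70.1
grasp_force: 30.0
[ 0.66  0.81  1.47 -0.01  2.16 -1.58] [[-0.21, -0.63, -0.75], [-0.17, 0.78, -0.6], [0.96, -0.0, -0.27]]
```

View pics/m2.png

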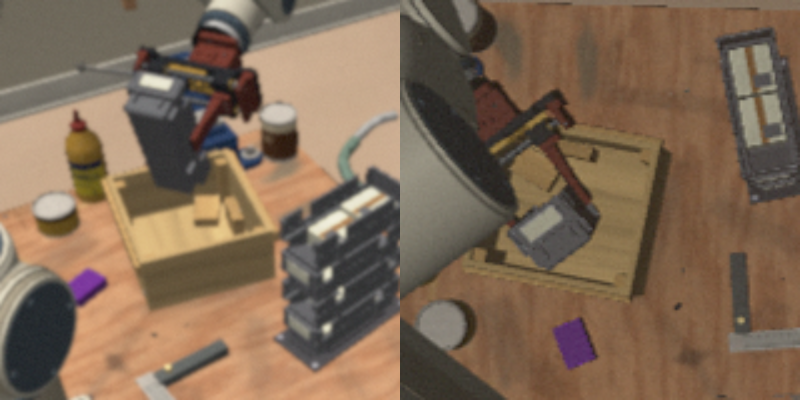

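Blocks are in the bin, and the tote is tilted 75°. I'll tip a little further with a small shake, then level it and inspect.

```bash
python3 -m inch '[[[0,0,0,0,0.08,0,30],[12,0,0,0,0.08,0,30],[0,0,0,0,0.08,0,30],[12,0,0,0,0.08,0,30],[0,0,0,0,0.08,0,30],[0,0,0,0,0.08,0,30],[0,0,0,0,0.08,0,30],[0,0,0,0,0.08,0,30],[0,0,0,0,0.08,0,30]]]'
python3 -m inch '[[[10,0,0,0,0,0,30],[25,0,0,0,-0.1,0,30],[45,0,0,0,-0.2,0,30],[65,0,0,0,-0.3,0,30],[80,0,0,0,-0.42,0,30],[80,0,0,0,-0.54,0,30],[80,0,0,0,-0.66,0,30],[80,0,0,0,-0.78,0,30],[80,0,0,0,-0.9,0,30],[80,0,0,0,-1.02,0,30],[80,0,0,0,-1.14,0,30],[80,0,0,0,-1.26,0,30],[80,0,0,0,-1.35,0,30],[80,0,0,0,-1.38,0,30],[80,0,0,0,-1.38,0,30],[80,0,0,0,-1.38,0,30]]]'
python3 -c "
from h import *
log();goto((481.7,54.5,330),down(192.6))"
```

```text
t: 42.4
ee_pos: [344.5, 281.0, 245.5]
orientation: [0.593, -1.686, 0.489]
ft_force: [-0.4, -0.3, -2.0]
width: 70.2
grasp_force: 30.0
t: 44.0
ee_pos: [332.4, 271.3, 324.6]
orientation: [1.042, -2.963, 0.0]
ft_force: [-0.3, -0.1, -0.8]
width: 70.0
grasp_force: 30.0
shift [  19.2 -262.5   -5.4] turn [-0.    -0.     0.456]
```

```bash
python3 -m inch '[[[1,-5,0,0,0,0.01,30],[2,-14,0,0,0,0.03,30],[3,-27,0,0,0,0.05,30],[3,-42,0,0,0,0.08,30],[4,-58,0,0,0,0.11,30],[5,-75,0,0,0,0.14,30],[7,-93,0,0,0,0.17,30],[8,-111,0,0,0,0.2,30],[10,-129,0,0,0,0.23,30],[11,-147,0,0,0,0.26,30],[12,-165,0,0,0,0.29,30],[13,-183,0,0,0,0.32,30],[15,-200,0,0,0,0.35,30],[16,-216,0,0,0,0.38,30],[17,-230,-1,0,0,0.4,30],[18,-243,-3,0,0,0.425,30],[18.5,-253,-5,0,0,0.44,30],[18.5,-260,-5,0,0,0.45,30],[18.5,-262.5,-5,0,0,0.456,30],[18.5,-262.5,-5,0,0,0.456,30]]]'
python3 -m inch '[[[0,0,0,0,0,0,30],[0,0,0,0,0,0,30],[0,0,0,0,0,0,30]]]'
python3 -c "
from h import *
log();print(yaw());goto((482.5,54.7,259.5),down(192.6))
b=snap('top','top6.png');a=snap('scene','scene4.png')
cv2.imwrite('pics/m3.png',np.hstack([cv2.resize(b['frame'][160:260,165:265,::-1],(400,400),interpolation=cv2.INTER_CUBIC),cv2.resize(a['frame'][60:210,200:350,::-1],(400,400),interpolation=cv2.INTER_CUBIC)]))"
```

```text
t: 46.0
ee_pos: [482.5, 55.1, 328.9]
orientation: [0.345, -3.122, -0.0]
ft_force: [-0.1, -0.3, -0.9]
width: 69.8
grasp_force: 30.0
t: 46.3
ee_pos: [482.3, 55.5, 329.0]
orientation: [0.346, -3.122, -0.0]
ft_force: [0.4, 0.3, -1.4]
width: 70.1
grasp_force: 30.0
-167.3501238865388
shift [ 0.  -0.8 69.5] turn [ 0.    -0.     0.001]
```

View pics/m3.png

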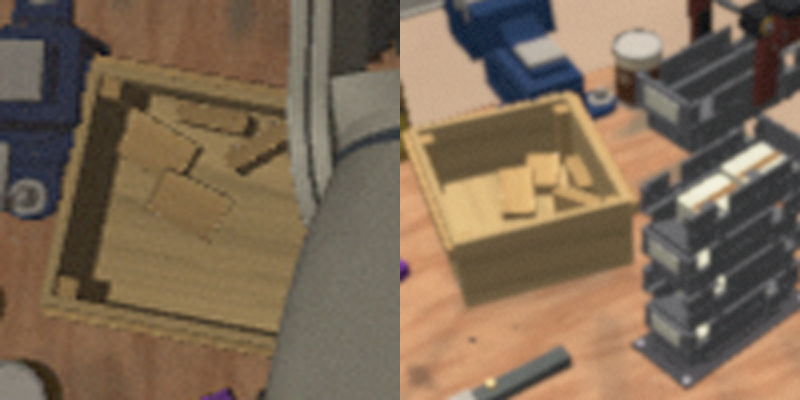

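There are four blocks in the bin, the held tote is empty, and the stack is straight. Set it down.

```bash
python3 -m inch '[[[0,0,20,0,0,0,30],[0,-0.6,40,0,0,0,30],[0,-0.6,52,0,0,0,30],[0,-0.6,58,0,0,0,30],[0,-0.6,62,0,0,0,30],[0,-0.6,65,0,0,0,30],[0,-0.6,67.5,0,0,0,30],[0,-0.6,69,0,0,0,30],[0,-0.6,70,0,0,0,30],[0,-0.6,70,0,0,0,30]]]'
python3 -m inch '[[[0,0,1,0,0,0,30],[0,0,1.5,0,0,0,30],[0,0,1.5,0,0,0,30]]]'
```

```text
t: 47.4
ee_pos: [482.7, 54.6, 259.1]
orientation: [-0.345, 3.122, -0.0]
ft_force: [0.2, -0.0, -1.0]
width: 70.0
grasp_force: 30.0
t: 47.7
ee_pos: [483.0, 54.7, 258.2]
orientation: [-0.345, 3.122, 0.0]
ft_force: [-1.9, -0.0, 4.6]
width: 69.7
grasp_force: 30.0
```

Seated, with contact at 258. Release, rise, and check.

```bash
python3 -m inch '[[[0,0,0,0,0,0,100],[0,0,0,0,0,0,100],[0,0,0,0,0,0,100],[0,0,0,0,0,0,100],[0,0,-15,0,0,0,100],[0,0,-40,0,0,0,100],[0,0,-80,0,0,0,100],[0,0,-130,0,0,0,100],[-35,0,-150,0,0,0,100],[-66,0,-160,0,0,0,100],[-66,0,-160,0,0,0,100],[-66,0,-160,0,0,0,100],[-66,0,-160,0,0,0,100]]]'
python3 - <<'E'
from h import *
i=snap('wrist','w8.png');find(i,(481.7,54.5),12.6,272)
a=snap('scene','scene5.png')
cv2.imwrite('pics/m4.png',np.hstack([cv2.resize(a['frame'][80:210,260:390,::-1],(400,400),interpolation=cv2.INTER_CUBIC),cv2.resize(i['frame'][:240,200:440,::-1],(400,400))]))
E
```

```text
t: 49.0
ee_pos: [545.9, 68.8, 416.4]
orientation: [0.345, -3.12, 0.0]
ft_force: [-0.2, -0.2, -0.2]
width: 87.5
grasp_force: 0.0
centre [474.9  58.1] front yaw 12.33 size 182.6 80.2
```

View pics/m4.png

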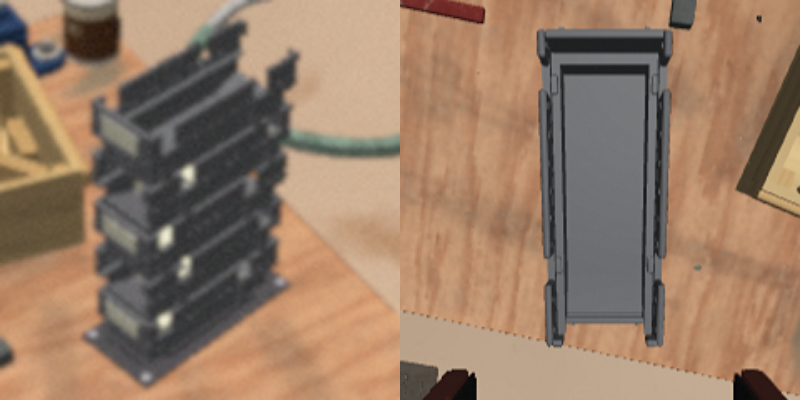

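The five totes are stacked straight with alternating fronts, and the top tote is empty and level (rim from (538,30) to (672,345) in the right half). The gripper is clear, so I'm handing in.

```bash
python3 -c "
from workcell import ctrl
print(ctrl.close_job())"
```

```text
the job is handed in; nothing more can be done
None
```

I tipped all four offcuts into the bin, stacked the three packed totes end for end on the base tote with the empty offcut tote on top, and handed the job in at about 49 s; the verdict was not shown.

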